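# Hang the press die on its slanted peg

### The arm

A 6-joint arm with a two-finger parallel gripper is mounted at the origin on the work surface. World frame = base frame: x ahead of the robot, y to its left, z up, the work surface at z = 0. Lengths are in mm, angles in degrees, forces in N, time in s.
With the tool pointing down it reaches from about 275 to 775 mm from the base axis. Payload 14.6 kg.
Tool frame: the origin (TCP) lies midway between the tips of the shut fingers; the grasp point (between the pads) lies manip.pinch_z behind it (manip.pinch_z is the distance from the TCP to the grasp point, in mm); x points along the fingers, y is the direction in which the jaws open and shut, and the axes are right-handed (so a half turn about x gives the same grasp; the last joint's range is limited). The gripper opens to 85 mm and grips with 20 to 120 N. Pads are 22 mm wide; open, the fingers measure 114 mm over their backs; the gripper's body (76 mm by 85 mm) begins 54 mm behind the grasp point. The pads swing forward as they close: fully open they stand 13 mm farther back than shut.
Start: joints at [60.315, 15.075, -2.767, 72.158, 0, 81.102], TCP at [186.324, 490.828, 231.278] pointing down, gripper open.
Joint ranges: [-151.79, 151.79], [-50.71, 97.33], [-67.44, 78.34], [-121.81, 120.89], [-77.56, 73.72], [-180, 180]. Speed limits (degrees/s): [108.29, 108.29, 147.25, 159.86, 180, 180].

### API

Orientations are given as a 3x3 rotation matrix whose columns are the frame's x, y, z axes.
In Python, from rig import manip gives the robot as it stands.
- The arm moves only by the tool arm_command, never from a script. Its argument "increments" is one flat list of numbers, 7 for each row, row after row: the closure, from 0 (fully open) to 1 (shut), then the shift along the tool's x, y, z each as a share of 0.6 m, from -1 to 1, then the turn, a rotation vector about the tool's x, y, z each as a share of 180 degrees, from -1 to 1. In form: [claw, dx, dy, dz, rx, ry, rz, claw, dx, dy, dz, rx, ry, rz, ...]. A call has 1 to 12 rows; each row shifts and turns the commanded pose from where the row before left it, along the tool's axes as they then stand; what a row does not reach is not made up. A row lasts 1/8 s, in which the tool goes at most 62.5 mm and 10.7 degrees, less where a joint would pass 70% of its speed; a pose out of reach is approached as far as the arm can. A call with a number of a shift or a turn outside -1 to 1 is refused whole. A call with a gripper value outside its range is refused whole. The fingers move at their own pace and stop on an object; the grip force is fixed at half the most. Time passes only in rows, so rows that do not move let the fingers close. It gives the time, the measured TCP pose, the force and the opening at its end, in the units of the state.
- manip.sense(): the state, without advancing time (a new reading comes with each control period).
- manip.camera(name): name is "scene" or "side" or "wrist"; returns a dict with "image" (420x560x3 uint8, blue, green, red), "z_map" (420x560 float32, mm along the optical axis (not along the pixel's ray), 0 where there is no reading), "mtx" (3x3 intrinsics, pixels), "R" (3x3) and "t" (3): a world point X has camera coordinates R X + t; the wrist camera has in their place "T_tool_cam" (4x4, takes a point from camera to tool coordinates, whose origin is the TCP and whose axes are the tool frame's). Camera axes: x right, y down, z forward; pixel columns grow to the right and rows downward; lengths in mm; the calibration is good to about 2 mm. The wrist camera is an equidistant fisheye: a pixel r from the principal point sees the ray r / f radians off the axis. A picture is of the moment at which its call begins: read the wrist's pose just before it.
- manip.hand_in(): hands the job in, once; it reports no verdict.
Trained networks look in a picture, given as the dict that the camera call returned (one of the last four; its "shot" number tells which), for a name from the list of things; names that differ only in an ending like _2 or _b are one class to them, and where a whole thing is asked for, a point or a joint stands for the part that bears it (a point fixed in the world has none). Each returns a list of dicts, best first, with "p" (0 to 1); they miss things now and then, are a little off and sometimes report something else, mostly with a low value. They report only what shows in the picture. A call takes as long as a camera call. They do not tell look-alikes from the thing itself.
- manip.spot_in(picture, label): "uv" ([column, row] in pixels, amid what is visible of it).
The state is a dict: "time_s": time; "joints": joint angles; "joint_vel": joint speeds; "joint_torque": joint torques, N m; "ee_pos": TCP position; "tool_rot": TCP orientation; "force": force on the tool from outside, world axes, zero at the start; "moment": the same for the moment, N m; "width": opening from 0.0 (shut) to 1.0 (fully open).
Only numpy, scipy, OpenCV 4.12 (cv2) and the standard library are available. Lean on these libraries where they do the work, as an engineer would, in place of code of your own. Each camera call takes 0.05 s, during which the arm holds its last target. There are 200 camera calls.

### The job

At the watchmaker's bench, put the blue press die away: lift it off the bench and slide it, bore first, down along the empty slanted peg of the die rack until it pushes the red seat fully home in its cup. Bed it with a firm, steady push of about 15 N held for half a second, never over 20 N, then let go and leave the die sitting there. Do not disturb the loupe, the jar or the watch movement.

Things in the scene. Friction and masses are not known exactly. Their poses are not given: they have to be found in the camera images.
- die_center (a point): centre of the blue press die, a plain upright cylinder 38 mm in diameter and 38 mm tall with thin dark rings round it, about 80 g, standing on the bench (this point is 19 mm above its underside). z is its axis; a 13 mm bore runs right through along z. It is the same both ways up and all round.
- peg: the rack's empty steel peg, a 9 mm round rod leaning 0.66 rad (38 degrees) from vertical towards the robot's side of the rack. Origin at its root on the foot, 14 mm above the bench; z runs up along the peg's axis, y is level, along the rack. The domed tip is at z = 112 mm.
- peg_tip (a point): the domed tip of the empty peg, 112 mm up its axis from the root. Further down sits a collar 26 mm across, clamped by hand at a different height each time and not reported, topped by a rubber cushion and a steel cup. Out of the cup stands the red seat, a ring 21 mm across, 7 mm proud. Its top is 21 to 45 mm below the tip; the die slides down until it lands on it.
- seat (a joint): how far the red seat has been pushed into its cup along the peg, in m: 0 standing proud, 0.006 fully home (1 mm of red still shows). It slides stiffly, yielding to a push of about 7 N, and stays where it is pushed. The rubber cushion under the cup gives elastically, about 1 mm per 5 N, so once the seat bottoms the push climbs past 7 N by some 5 N per mm.
- rack: die rack, a fixed wooden foot 100 x 240 x 14 mm with a brass plate; origin on the bench under the foot, z up. The empty peg's root is at x = 20 mm, y = 0; a second peg at x = 20, y = 125 mm carries an orange die already seated (fixed). Both lean to the rack's -x side. The foot spans x -45 to 55 mm and y -57 to 183 mm.
- loupe: black eyeglass loupe standing on the bench, 36 mm across, 32 mm tall, origin at the centre of its underside; leave alone
- jar: amber glass jar with a steel lid, 40 mm across, 42 mm tall, origin at the centre of its underside; leave alone
- movement: watch movement in a round steel holder, 40 mm across, 16 mm tall, origin at the centre of its underside; leave alone
Things that resemble listed ones, but are neither listed nor needed, are in the scene too. Of the things that look like the part that bears die_center, the smallest one is meant.

How it is judged (in metres and radians):
On the way, in this order (a step that is already met when the one before it is completed fails the run):
1. the die is lifted clear of the bench (height (world z) of die_center above 0.06 m), for 0.1 s.
2. the die is threaded on the peg, at least 6 mm down from the tip and in line with it, with the seat not yet pressed (z of die_center in the frame of peg between 0.07 and 0.125 m and x of die_center in the frame of peg between -0.005 and 0.005 m and y of die_center in the frame of peg between -0.005 and 0.005 m and angle between the z axis of die_center and the z axis of peg, either way round below 0.2 rad and value of joint seat below 0.003 m), for 0.1 s.
3. the seat is pushed home under the die, and the die bedded with a steady push of more than 10 N (value of joint seat above 0.005 m and contact force between die and rack above 10 N), for 0.25 s.
At the end, for the whole second after the job is handed in: after being bedded with a steady push of over 10 N, the die sits on the empty peg, its axis within 0.15 rad of the peg's and its centre within 4 mm of it on either side, resting on the red seat, which is pushed in at least 5 of its 6 mm; the die is at rest and released (value of joint seat above 0.005 m and z of die_center in the frame of peg between 0.075 and 0.107 m and x of die_center in the frame of peg between -0.004 and 0.004 m and y of die_center in the frame of peg between -0.004 and 0.004 m and angle between the z axis of die_center and the z axis of peg, either way round below 0.15 rad and contact force between die and rack above 0.15 N and linear speed of die below 0.01 m/s); the robot touches nothing.
It fails at once if the die is pushed against the rack or peg with more than 23 N (contact force between die and rack above 23 N).
It fails at once if the loupe, jar or movement is moved by more than 15 mm or tipped (distance of any of loupe, jar, movement from where it was at the start of the episode above 0.015 m or angle between any of loupe, jar, movement's own z axis and vertical above 0.4 rad).
It also fails if it takes over 61 s, if anything falls off the work surface, if the arm or the gripper's body presses on something with over 40 N, if the wrist force passes 120 N, or if a joint passes its speed limit or range.

## Working session

There is one attempt and no reset: what is moved stays moved. The work goes in short steps, Python scripts to look and compute and a tool call to move; the robot and the scene stay as the last step left them, time stands still between calls to the robot, and variables do not carry over. Pictures are saved under pics/ and viewed, about 8 in all and at most 12, crops included, and the job is handed in when it is done.

Besides the shell and the picture viewer there is one more tool, called after "Emit:" as name(argument=value, ...) on one line, values as JSON. arm_command: Moves the arm, as the interface text tells. Its arguments: {"type":"object","properties":{"increments":{"type":"array"}},"required":["increments"]}

```bash
mkdir -p pics; ls
python3 - <<'E'
from rig import manip
import cv2,numpy as np
np.set_printoptions(precision=3,suppress=True)
print(manip.pinch_z, manip.sense())
ims=[]
for n in("scene","side"):
    c=manip.camera(n);ims.append(c["image"]);np.savez(f"{n}.npz",**{k:v for k,v in c.items()})
    print(n,c["mtx"].tolist(),c["R"].tolist(),c["t"])
    for l in("die_center","peg","peg_tip","seat","rack","loupe","jar","movement"):
        o=[]
        for d in manip.spot_in(c,l)[:4]:
            u,v=d["uv"];z=float(c["z_map"][int(v),int(u)])
            X=c["R"].T@(np.linalg.inv(c["mtx"])@[u,v,1]*z-c["t"])
            o.append((round(d["p"],2),[round(u),round(v)],X.round().tolist()))
        print(l,o)
    cv2.imwrite(f"pics/{n}0.png",c["image"])
E
```

```text
pics
18.700000000000003 {'time_s': 0.0, 'joints': array([60.315, 15.1  , -2.805, 72.158,  0.001, 81.104]), 'joint_vel': array([-0.026,  0.046,  0.039, -0.015,  0.108,  0.08 ]), 'joint_torque': array([  0.002, -63.761,  38.456,   0.014,  -0.   ,  -0.   ]), 'ee_pos': array([186.184, 490.584, 230.813]), 'tool_rot': array([[-0.001,  0.355,  0.935],
       [-0.001,  0.935, -0.355],
       [-1.   , -0.001, -0.   ]]), 'force': array([-0.147,  0.074,  0.817]), 'moment': array([ 0.005,  0.005, -0.004]), 'width': 0.9956192754758211}
scene [[389.5376274019524, 0.0, 273.0353743122063], [0.0, 389.5376274019524, 200.30707946888694], [0.0, 0.0, 1.0]] [[-0.5849452872463055, 0.8108440223429, 0.019260902344473533], [0.55487071410873, 0.4173803135618879, -0.7196611455924571], [-0.5915720594761089, -0.41027508489032877, -0.6940582491156115]] [ 319.413 -244.474 1176.598]
die_center [(0.75, [182, 182], [583.0, -233.0, 32.0]), (0.72, [145, 198], [680.0, -246.0, 49.0])]
peg [(0.64, [302, 242], [593.0, 99.0, 64.0])]
peg_tip [(0.56, [301, 245], [596.0, 100.0, 59.0])]
seat [(0.55, [305, 237], [585.0, 102.0, 73
[... 412 characters left out ...]
1609366984044], [0.0, 0.0, 1.0]] [[0.9877249630423143, -0.15527075629942333, 0.017040822200355566], [-0.10824001485910052, -0.7590090493028216, -0.642019752234874], [0.11262103074630753, 0.6322944372004486, -0.7664986941404451]] [-549.076   96.923  915.821]
die_center [(0.94, [349, 335], [646.0, -284.0, 55.0]), (0.87, [300, 334], [568.0, -263.0, 40.0]), (0.62, [292, 276], [573.0, -159.0, 55.0])]
peg [(0.67, [272, 174], [576.0, 86.0, 68.0])]
peg_tip [(0.59, [272, 175], [577.0, 86.0, 67.0])]
seat []
rack [(0.92, [283, 172], [612.0, 142.0, 13.0])]
loupe [(0.76, [211, 266], [430.0, -102.0, 34.0])]
jar [(0.71, [228, 342], [447.0, -261.0, 43.0])]
movement [(0.69, [203, 161], [433.0, 201.0, 17.0])]
```

Run:
```python
import cv2,numpy as np
a=cv2.imread("pics/scene0.png")[110:330,100:440];b=cv2.imread("pics/side0.png")[110:400,160:400]
cv2.imwrite("pics/both.png",np.vstack([cv2.resize(a,(464,300),interpolation=3)]))
A=cv2.resize(a,(425,275));
cv2.imwrite("pics/scc.png",cv2.resize(a,None,fx=2.3,fy=2.3,interpolation=cv2.INTER_CUBIC))
cv2.imwrite("pics/sdc.png",cv2.resize(b,None,fx=2,fy=2,interpolation=cv2.INTER_CUBIC))
```

```text
(no output)
```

View pics/scc.png

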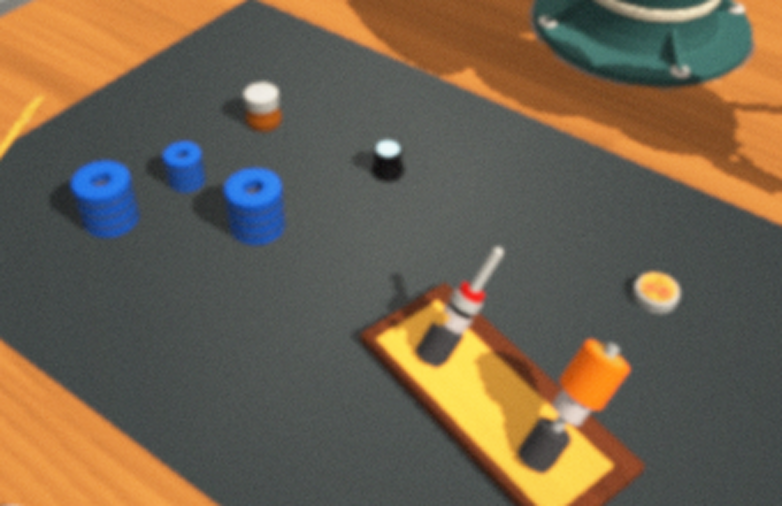

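View pics/sdc.png

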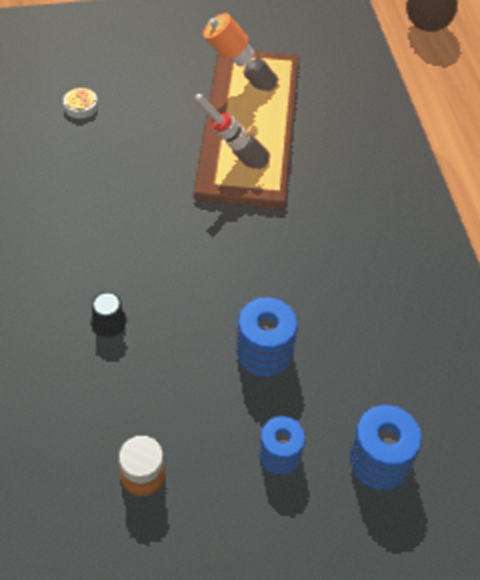

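Scene view: the look-alike blue cylinders are at scene px (182,182), (145,198) and (211,200). The one at (182,182), side px (300,334), is clearly the smallest in both enlarged crops, so it is the one meant. The empty peg's tip is at about scene px (317,218), side px (258,157), and the red seat is at scene px (304,238). Next I'll fit the die and rack.

```bash
cat > h.py <<'E'
import numpy as np,cv2
np.set_printoptions(precision=2,suppress=True)
def cloud(c):
    v,u=np.mgrid[:420,:560];z=c["z_map"].astype(float)
    P=np.stack([u,v,np.ones_like(u)],-1)@np.linalg.inv(c["mtx"]).T*z[...,None]
    return (P-c["t"])@c["R"], z>0
E
python3 - <<'E'
from h import *
for n in("scene","side"):
    c=np.load(n+".npz");X,ok=cloud(c);hsv=cv2.cvtColor(c["image"],cv2.COLOR_BGR2HSV)
    blue=(ok&(hsv[...,0]>100)&(hsv[...,0]<125)&(hsv[...,1]>150)).astype(np.uint8)
    k,l,s,ce=cv2.connectedComponentsWithStats(blue)
    for i in range(1,k):
        if s[i,4]>60:
            p=X[l==i];zt=np.percentile(p[:,2],90);t=p[p[:,2]>zt-5]
            print(n,"blue",ce[i],"ztop",zt,"rect",cv2.minAreaRect(t[:,:2].astype(np.float32)), "x,y med",np.median(t,0))
    m=ok&(X[...,2]>9)&(X[...,2]<19)&(X[...,0]>480)&(X[...,0]<760)&(X[...,1]>-20)&(X[...,1]<330)&(hsv[...,1]>90)
    m=cv2.morphologyEx(m.astype(np.uint8),cv2.MORPH_OPEN,np.ones((3,3)))>0
    print(n,"rack",m.sum(),cv2.minAreaRect(X[m][:,:2].astype(np.float32)),np.median(X[m],0))
    red=ok&((hsv[...,0]<4)|(hsv[...,0]>174))&(hsv[...,1]>170)&(hsv[...,2]>120)&(X[...,0]>480)&(X[...,1]>40)&(X[...,1]<150)
    print("red",red.sum(),np.median(X[red],0),np.argwhere(red).mean(0)[::-1])
    # above-foot points near empty peg
    m=ok&(X[...,2]>30)&(X[...,0]>480)&(X[...,0]<700)&(X[...,1]>20)&(X[...,1]<145)
    p=X[m];ce=p.mean(0);d=np.linalg.svd(p-ce)[2][0];print("peg pts",m.sum(),ce,d,"z range",p[:,2].min(),p[:,2].max(), p[p[:,2].argmax()])
E
```

```text
scene blue [82.73 77.99] ztop 118.44423669339932 rect ((486.7663269042969, -713.9612426757812), (32.29922103881836, 31.341617584228516), 61.46953201293945) x,y med [ 490.95 -708.22  117.77]
scene blue [179.68 181.7 ] ztop 37.416199678239245 rect ((576.8892211914062, -250.13812255859375), (37.177982330322266, 36.16225814819336), 5.78005838394165) x,y med [ 577.54 -248.69   36.39]
scene blue [145.31 195.76] ztop 54.12680896323438 rect ((661.5151977539062, -269.1669921875), (52.93230056762695, 52.11316680908203), 29.399242401123047) x,y med [ 664.13 -266.94   53.27]
scene blue [210.41 198.86] ztop 54.114950119205055 rect ((583.5023193359375, -145.86572265625), (53.38163375854492, 51.67416763305664), 80.20223999023438) x,y med [ 584.22 -144.23   53.28]
scene rack 4754 ((621.1806030273438, 151.2705841064453), (240.50341796875, 100.98968505859375), 74.2398910522461) [632.04 165.6   13.4 ]
red 34 [584.61  99.67  70.63] [304.38 237.09]
peg pts 518 [594.92  97.33  58.77] [ 0.69 -0.15 -0.71] z range 30.05385014001953 102.77258279396176 [555.56 104.24 102.77]
side blue [293.31 272.04] ztop 56.9
[... 333 characters left out ...]
2.99   55.31]
side blue [300.98 328.57] ztop 40.37114942758359 rect ((572.0447387695312, -252.44345092773438), (36.78952407836914, 34.361488342285156), 79.17107391357422) x,y med [ 571.8  -253.06   38.78]
side blue [345.59 348.32] ztop 24.294912656431965 rect ((645.8943481445312, -289.9421691894531), (9.066825866699219, 39.3086051940918), 57.357513427734375) x,y med [ 647.3  -295.28   23.02]
side rack 2425 ((616.3974609375, 148.90725708007812), (240.2388916015625, 99.35787200927734), 74.38606262207031) [613.7  126.62  15.35]
red 26 [576.77  91.98  71.56] [271.35 170.77]
peg pts 402 [586.88  88.05  59.9 ] [ 0.65 -0.25 -0.72] z range 30.036237345657998 105.08552169588982 [550.3  101.17 105.09]
```

Emit:
arm_command(increments=[0,0.0123,-0.0618,0.0696,0,0,0,0,0.0123,-0.0618,0.0696,0,0,0,0,0.0123,-0.0618,0.0696,0,0,0,0,0.0123,-0.0618,0.0696,0,0,0,0,0.0123,-0.0618,0.0696,0,0,0,0,0.0123,-0.0618,0.0696,0,0,0,0,0.0123,-0.0618,0.0696,0,0,0,0,0.0123,-0.0618,0.0696,0,0,0,0,0.0123,-0.0618,0.0696,0,0,0,0,0.0123,-0.0618,0.0696,0,0,0,0,0.0123,-0.0618,0.0696,0,0,0,0,0.0123,-0.0618,0.0696,0,0,0])

```text
time_s: 2.4
ee_pos: [497.6, -104.9, 142.6]
tool_rot: [[0.0, 0.355, 0.935], [-0.0, 0.935, -0.355], [-1.0, 0.0, 0.0]]
force: [-0.3, -0.6, 0.6]
width: 0.997
```

Emit:
arm_command(increments=[0,0.0123,-0.0618,0.0696,0,0,0,0,0.0123,-0.0618,0.0696,0,0,0,0,0.0123,-0.0618,0.0696,0,0,0,0,0,0,0,0.0454,0,0,0,0,0,0,0.0454,0,0,0,0,0,0,0.0454,0,0,0,0,0,0,0.0454,0,0,0,0,0,0,0,0,0,0,0,0,0,0,0,0])

```text
time_s: 3.52
ee_pos: [574.6, -251.5, 120.6]
tool_rot: [[-0.0, 0.802, 0.598], [0.0, 0.598, -0.802], [-1.0, -0.0, -0.0]]
force: [0.4, 0.5, 0.6]
width: 1.004
```

```bash
cat >> h.py <<'E'
def wrist(m):
    s=m.sense();c=m.camera("wrist");T=c["T_tool_cam"];K=c["mtx"]
    v,u=np.mgrid[:420,:560];x=(u-K[0,2])/K[0,0];y=(v-K[1,2])/K[1,1];r=np.hypot(x,y)+1e-9
    k=np.tan(np.minimum(r,1.5))/r;z=c["z_map"].astype(float)
    P=np.stack([x*k*z,y*k*z,z],-1)@T[:3,:3].T+T[:3,3]
    return s,c,P,P@s["tool_rot"].T+s["ee_pos"],(z>0)&(r<1.4)
E
python3 - <<'E'
from h import *;from rig import manip
s,c,P,X,ok=wrist(manip);print(s["ee_pos"],c["T_tool_cam"],c["mtx"])
hsv=cv2.cvtColor(c["image"],cv2.COLOR_BGR2HSV)
blue=(ok&(hsv[...,0]>100)&(hsv[...,0]<125)&(hsv[...,1]>150)).astype(np.uint8)
k,l,st,ce=cv2.connectedComponentsWithStats(blue)
for i in range(1,k):
    if st[i,4]>200:
        p=X[l==i];zt=np.percentile(p[:,2],80);t=p[abs(p[:,2]-zt)<4]
        print(ce[i],st[i,4],zt,cv2.minAreaRect(t[:,:2].astype(np.float32)),cv2.minEnclosingCircle(t[:,:2].astype(np.float32)))
cv2.imwrite("pics/w1.png",c["image"])
E
```

```text
[ 574.57 -251.45  120.56] [[  -0.     -0.32    0.95 -141.58]
 [   1.     -0.      0.     -0.27]
 [   0.      0.95    0.32  -82.73]
 [   0.      0.      0.      1.  ]] [[325.19   0.   281.42]
 [  0.   325.19 206.89]
 [  0.     0.     1.  ]]
[380.47 106.85] 4202 54.17355691622677 ((579.1246337890625, -147.20330810546875), (52.89802551269531, 51.70939636230469), 47.71809768676758) ((578.9409790039062, -146.80372619628906), 26.89105987548828)
[280.21 212.32] 1692 37.30607682732389 ((572.8982543945312, -250.95849609375), (36.575340270996094, 36.55770492553711), 55.58790969848633) ((572.8839111328125, -250.79055786132812), 18.853967666625977)
[338.37 256.6 ] 213 22.344800547969687 ((641.3759155273438, -258.4620361328125), (44.74269104003906, 12.014263153076172), 55.298606872558594) ((646.249267578125, -261.836669921875), 22.371585845947266)
[341.07 264.83] 270 36.919866884562516 ((641.9197387695312, -258.1982727050781), (46.017005920410156, 13.017555236816406), 55.67417526245117) ((647.294921875, -261.8685607910156), 23.008604049682617)
[347.18 295.27] 2386 54.037519706031105 ((655.0949096679688, -273.5492248535156), (42.74188232421875, 53.58967590332031), 44.90633773803711) ((658.6041870117188, -269.8070983886719), 27.024858474731445)
```

View pics/w1.png

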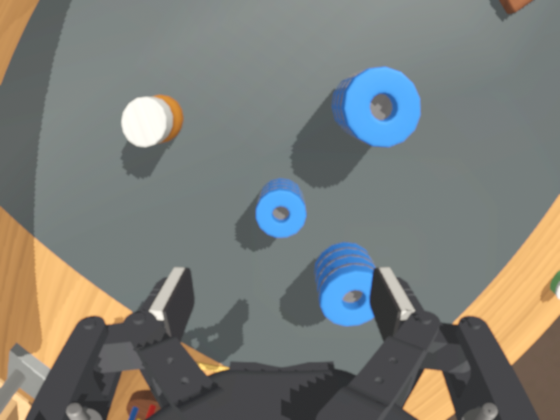

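Wrist view: the small die is at px (281,210), centred between the open fingers, and the large dies at (380,107) and (347,290) are clear of the finger path. I'll descend with a 1–2 mm correction and then grip.

Emit:
arm_command(increments=[0,0.05,-0.0018,-0.0024,0,0,0,0,0.05,0,0,0,0,0,0,0.05,0,0,0,0,0,0,0.03,0,0,0,0,0,0,0.015,0,0,0,0,0,0,0,0,0,0,0,0,1,0,0,0,0,0,0,1,0,0,0,0,0,0,1,0,0,0,0,0,0,1,0,0,0,0,0,0,1,0,0,0,0,0,0,1,0,0,0,0,0,0])

```text
time_s: 5.08
ee_pos: [573.2, -251.1, 4.4]
tool_rot: [[0.001, 0.804, 0.595], [-0.001, 0.595, -0.804], [-1.0, 0.0, 0.001]]
force: [-0.6, 1.5, 7.0]
width: 0.429
```

Emit:
arm_command(increments=[1,-0.03,0,0,0,0,0,1,-0.08,0,0,0,0,0,1,-0.1,0,0,0,0,0,1,-0.1,0,0,0,0,0,1,0,0,0,0,0,0,1,0,0,0,0,0,0])

```text
time_s: 5.82
ee_pos: [572.6, -250.8, 189.0]
tool_rot: [[-0.0, 0.804, 0.595], [0.0, 0.595, -0.804], [-1.0, -0.0, -0.001]]
force: [0.7, 0.8, -1.3]
width: 0.43
```

Run:
```python
from h import *;from rig import manip
s,c,P,X,ok=wrist(manip);print(s["ee_pos"],s["force"],s["joints"],s["width"])
hsv=cv2.cvtColor(c["image"],cv2.COLOR_BGR2HSV)
blue=(ok&(hsv[...,0]>100)&(hsv[...,0]<125)&(hsv[...,1]>130)&(abs(P[...,0])<60)).astype(np.uint8)
k,l,st,ce=cv2.connectedComponentsWithStats(blue)
for i in range(1,k):
    if st[i,4]>100:
        p=P[l==i];print(ce[i],st[i],p.min(0),p.max(0),np.median(p,0))
        top=p[p[:,0]<np.percentile(p[:,0],5)+4]
        if len(top)>20:
            q=top.mean(0);n=np.linalg.svd(top-q)[2][2];print("top",len(top),q,n,cv2.minAreaRect(top[:,1:].astype(np.float32)))
cv2.imwrite("pics/w2.png",c["image"])
```

```text
[ 572.58 -250.81  189.04] [ 0.68  0.76 -1.35] [-31.12  25.83   7.34  71.54  -0.    22.35] 0.42986686435593113
[282.56 255.38] [ 242  237   79   45 1257] [-24.68 -18.17 -18.96] [ 4.12 17.26 -4.84] [-10.72   0.05 -16.65]
top 369 [-20.07  -0.32 -15.79] [-0.99  0.    0.14] ((-0.5681571960449219, -13.233621597290039), (11.215270042419434, 33.51875305175781), 88.58860778808594)
[281.45 304.73] [ 237  266   89   78 5146] [-34.66 -18.66 -18.73] [-24.16  18.09  18.69] [-32.3   -0.02  -3.75]
top 4617 [-32.28  -0.21  -2.  ] [-1.    0.   -0.01] ((-0.28461456298828125, 0.0030689239501953125), (36.74504852294922, 37.330631256103516), 0.8478083610534668)
```

View pics/w2.png

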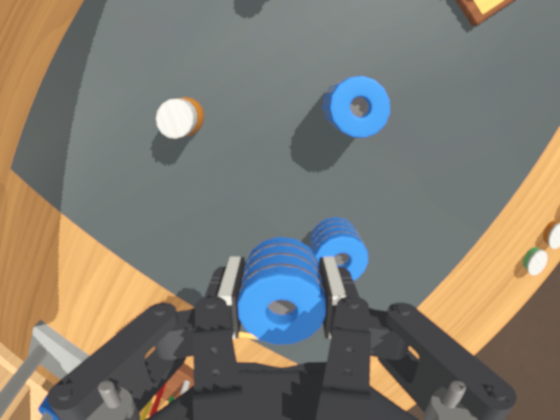

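```bash
cat >> h.py <<'E'
from scipy.spatial.transform import Rotation as Ro
ry=np.array([np.cos(np.radians(74.3)),np.sin(np.radians(74.3)),0]);rx=np.array([ry[1],-ry[0],0])
ax=-np.sin(.66)*rx+np.cos(.66)*np.array([0,0,1.]);root=np.array([616.2,85.4,14])
Rt=np.stack([-ax,ry,np.cross(-ax,ry)],1)
def to(s,p,R=Rt):
    d=s["tool_rot"].T@(np.asarray(p)-s["ee_pos"]);w=Ro.from_matrix(s["tool_rot"].T@R).as_rotvec(degrees=True)
    print("shift mm",d,"share",np.round(d/600,4),"| turn deg",w,"share",np.round(w/180,4))
E
python3 - <<'E'
from h import *;from rig import manip
to(manip.sense(),root+182*ax)
E
```

```text
shift mm [  31.03  166.98 -332.02] share [ 0.05  0.28 -0.55] | turn deg [-36.37 -36.53  12.47] share [-0.2  -0.2   0.07]
```

Emit:
arm_command(increments=[1,0.0065,0.0347,-0.0693,0,0,0,1,0.0065,0.0347,-0.0693,0,0,0,1,0.0065,0.0347,-0.0693,0,0,0,1,0.0065,0.0347,-0.0693,0,0,0,1,0.0065,0.0347,-0.0693,0,0,0,1,0.0065,0.0347,-0.0693,0,0,0,1,0.0065,0.0347,-0.0693,0,0,0,1,0.0065,0.0347,-0.0693,0,0,0])

```text
time_s: 6.88
ee_pos: [507.4, 116.8, 156.8]
tool_rot: [[-0.003, 0.804, 0.595], [-0.0, 0.595, -0.804], [-1.0, -0.002, -0.001]]
force: [0.9, -0.2, -1.2]
width: 0.43
```

Emit:
arm_command(increments=[1,0,0,0,-0.0337,-0.0338,0.0115,1,0,0,0,-0.0337,-0.0338,0.0115,1,0,0,0,-0.0337,-0.0338,0.0115,1,0,0,0,-0.0337,-0.0338,0.0115,1,0,0,0,-0.0337,-0.0338,0.0115,1,0,0,0,-0.0337,-0.0338,0.0115,1,0,0,0,0,0,0,1,0,0,0,0,0,0])

```text
time_s: 7.88
ee_pos: [509.0, 115.5, 158.2]
tool_rot: [[0.589, 0.273, 0.761], [-0.167, 0.962, -0.215], [-0.791, -0.0, 0.612]]
force: [0.0, -0.3, -1.2]
width: 0.431
```

Run:
```python
from h import *;from rig import manip
s,c,P,X,ok=wrist(manip);print(s["ee_pos"],s["tool_rot"],s["force"],s["joints"])
to(s,root+182*ax)
hsv=cv2.cvtColor(c["image"],cv2.COLOR_BGR2HSV)
m=ok&(abs(P[...,1])<25)&(abs(P[...,2])<25)&(P[...,0]>45)&(P[...,0]<150)
p=P[m];print(m.sum())
for a in range(50,150,6):
    q=p[(p[:,0]>=a)&(p[:,0]<a+6)]
    if len(q): 
        print(a,len(q),"y",q[:,1].min(),q[:,1].max(),"z min/med/max",q[:,2].min(),np.median(q[:,2]),q[:,2].max())
np.savez("w3.npz",P=P,ok=ok,img=c["image"])
o=c["image"].copy();o[m]=(0,255,0);cv2.imwrite("pics/w3.png",np.hstack([c["image"][150:400,180:420],o[150:400,180:420]]).repeat(1,0))
```

```text
[508.99 115.5  158.19] [[ 0.59  0.27  0.76]
 [-0.17  0.96 -0.22]
 [-0.79 -0.    0.61]] [ 0.01 -0.26 -1.18] [ 13.18   0.68 -47.49   7.75 -17.28  23.67]
shift mm [ 0.18  0.03 -0.44] share [ 0.  0. -0.] | turn deg [-0.09 -0.08  0.1 ] share [-0. -0.  0.]
1009
68 105 y -2.529008648381686 5.25928424616955 z min/med/max -5.786739061231387 -2.623025482715832 1.3643681421616662
74 42 y -2.5860428983783126 5.329109121964871 z min/med/max -6.623506540504096 -5.681807938718393 -3.4491134586935885
80 29 y -2.6250310680670204 5.49968849723764 z min/med/max -6.537836118138557 -5.760540097638938 -3.504589492810993
86 30 y -2.6746504064284604 5.651534402487281 z min/med/max -6.842902406175227 -5.778619354419639 -3.4205198396025196
92 27 y -2.7560500973338957 5.785678093190356 z min/med/max -6.5278150419861305 -5.689420905124521 -2.9745679577079756
98 26 y -2.8170887302317844 5.921757324956172 z min/med/max -6.601301363574919 -5.465219382995279 -2.699763534200059
104 25 y -2.850991249415062 5.964614755015962 z min/med/max -6.43932665612887 -5.775531629110418 -2.5491924389093867
110 337 y -8.699056366451346 11.912433937788657 z min/med/max -12.337371981820624 -4.883311809959395 6.5539747895495
116 194 y -10.642321907472542 13.950936017290028 z min/med/max -14.71677149520859 -10.152569568973789 5.556920781123537
122 41 y -9.826868332977366 13.192966449591358 z min/med/max -14.916759627231698 -12.868344349045302 -7.405375499389123
128 12 y -9.996575199121496 13.365163163299638 z min/med/max -14.414298205619644 -12.566354738714665 -6.978922360534526
134 79 y -10.343470191414923 13.803857577216442 z min/med/max -14.500772446966764 -12.374130383533256 -5.975224558814162
140 42 y -10.516046646038202 13.155026445973853 z min/med/max -14.626659347679464 -12.485015965704228 21.946844154555166
146 20 y -9.702925329448112 12.387121531202387 z min/med/max -14.566783604555908 -13.140013527932055 -7.4067472530039
```

View pics/w3.png

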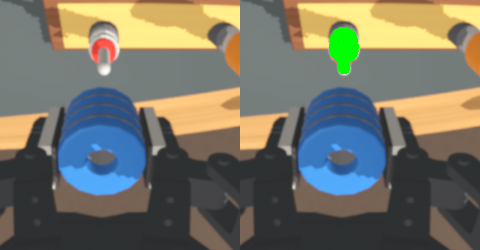

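The wrist close-up shows the die held square in the fingers, with the peg beyond it (tip at crop px (104,68)). The peg axis is offset from the die's by about +1.6 mm in tool y and −1.9 mm in tool z. The seat top is about 105 mm beyond the die's underside. I'll correct the offset and approach.

Emit:
arm_command(increments=[1,0.04,0.0027,-0.0032,0,0,0,1,0.04,0,0,0,0,0,1,0.015,0,0,0,0,0,1,0,0,0,0,0,0,1,0.005,0,0,0,0,0,1,0.005,0,0,0,0,0,1,0,0,0,0,0,0])

```text
time_s: 8.8
ee_pos: [544.9, 107.0, 107.6]
tool_rot: [[0.591, 0.271, 0.76], [-0.167, 0.963, -0.213], [-0.789, -0.001, 0.614]]
force: [-0.1, 0.9, -0.7]
width: 0.425
```

Run:
```python
from h import *;from rig import manip
s=manip.sense();print(s["ee_pos"],s["tool_rot"].T@s["force"],s["moment"]);to(s,root+100*ax)
c=manip.camera("side");d=manip.camera("scene")
A=cv2.resize(c["image"][90:240,180:340],None,fx=2.5,fy=2.5,interpolation=2);B=cv2.resize(d["image"][170:320,220:380],None,fx=2.5,fy=2.5,interpolation=2)
cv2.imwrite("pics/t1.png",np.hstack([A,B]))
```

```text
[544.89 106.97 107.6 ] [ 0.32  0.82 -0.68] [0.22 0.63 0.06]
shift mm [19.61 -1.45  1.43] share [ 0.03 -0.    0.  ] | turn deg [0.04 0.07 0.05] share [0. 0. 0.]
```

View pics/t1.png

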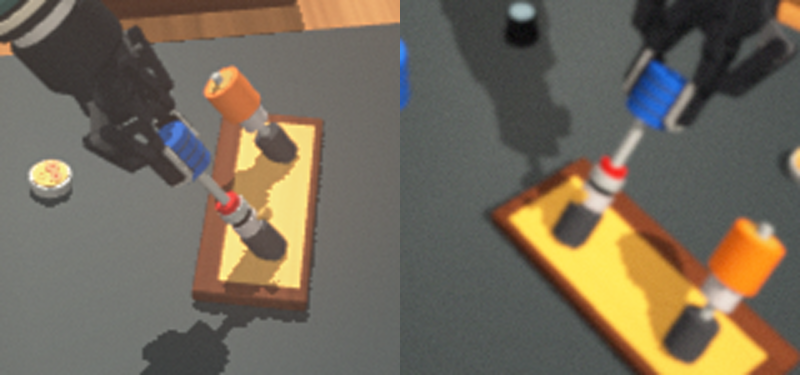

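The side view (die at px (185,150), peg up to (200,175)) and the scene view both show the die in line with the peg, about at the tip. I'll thread it slowly.

Emit:
arm_command(increments=[1,0.003,0,0,0,0,0,1,0.003,0,0,0,0,0,1,0.003,0,0,0,0,0,1,0,0,0,0,0,0])

```text
time_s: 9.4
ee_pos: [548.1, 106.0, 103.0]
tool_rot: [[0.591, 0.271, 0.76], [-0.167, 0.963, -0.213], [-0.789, -0.001, 0.614]]
force: [0.1, 0.5, -0.9]
width: 0.425
```

Emit:
arm_command(increments=[1,0.003,0,0,0,0,0,1,0.003,0,0,0,0,0,1,0.003,0,0,0,0,0,1,0,0,0,0,0,0])

```text
time_s: 9.9
ee_pos: [551.3, 105.1, 98.8]
tool_rot: [[0.591, 0.271, 0.76], [-0.167, 0.963, -0.213], [-0.789, -0.001, 0.614]]
force: [0.1, 0.3, -1.3]
width: 0.43
```

Emit:
arm_command(increments=[1,0.005,0,0,0,0,0,1,0.005,0,0,0,0,0,1,0.005,0,0,0,0,0,1,0.005,0,0,0,0,0,1,0.005,0,0,0,0,0,1,0,0,0,0,0,0,1,0,0,0,0,0,0])

```text
time_s: 10.78
ee_pos: [560.1, 102.6, 87.1]
tool_rot: [[0.591, 0.27, 0.76], [-0.167, 0.963, -0.213], [-0.789, -0.001, 0.614]]
force: [-0.5, -0.5, -1.3]
width: 0.424
```

Run:
```python
from h import *;from rig import manip
s=manip.sense();print(s["ee_pos"],s["tool_rot"].T@s["force"],s["moment"]);to(s,root+76*ax)
s,c,P,X,ok=wrist(manip)
d=manip.camera("scene");e=manip.camera("side")
A=cv2.resize(e["image"][90:240,180:340],None,fx=2.5,fy=2.5,interpolation=2);B=cv2.resize(d["image"][190:310,240:368],(400,375),interpolation=2)
cv2.imwrite("pics/t2.png",np.hstack([A,B]))
```

```text
[560.13 102.64  87.12] [ 0.81 -0.6  -1.12] [0.16 0.59 0.  ]
shift mm [17.72 -1.41  1.47] share [ 0.03 -0.    0.  ] | turn deg [0.05 0.07 0.05] share [0. 0. 0.]
```

View pics/t2.png

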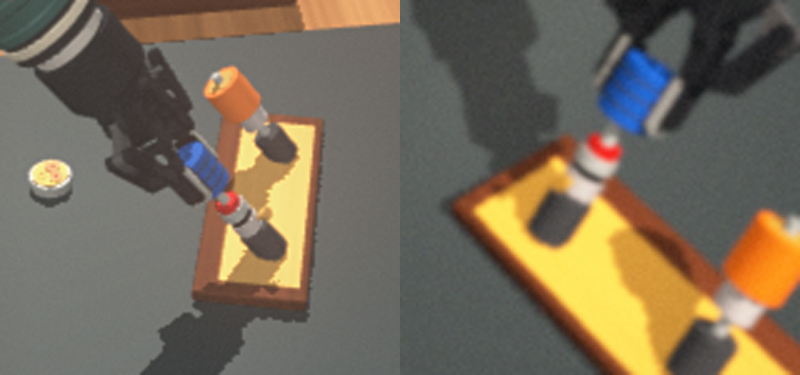

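Both views show the die on the peg, in line with it, with about 15 mm of bare steel left above the red seat. There is no contact force.

Emit:
arm_command(increments=[1,0.005,0,0,0,0,0,1,0.005,0,0,0,0,0,1,0.005,0,0,0,0,0,1,0.005,0,0,0,0,0,1,0,0,0,0,0,0])

```text
time_s: 11.55
ee_pos: [567.3, 100.5, 77.4]
tool_rot: [[0.591, 0.271, 0.76], [-0.167, 0.963, -0.213], [-0.789, -0.001, 0.614]]
force: [0.0, -0.0, -1.6]
width: 0.424
```

Emit:
arm_command(increments=[1,0.002,0,0,0,0,0,1,0.002,0,0,0,0,0,1,0,0,0,0,0,0])

```text
time_s: 11.92
ee_pos: [568.7, 100.2, 75.7]
tool_rot: [[0.591, 0.271, 0.76], [-0.167, 0.963, -0.213], [-0.789, -0.001, 0.614]]
force: [-0.1, 0.7, -0.9]
width: 0.426
```

Emit:
arm_command(increments=[1,0.002,0,0,0,0,0,1,0.002,0,0,0,0,0,1,0,0,0,0,0,0])

```text
time_s: 12.3
ee_pos: [570.1, 99.8, 73.7]
tool_rot: [[0.591, 0.271, 0.76], [-0.167, 0.963, -0.213], [-0.789, -0.001, 0.614]]
force: [-0.8, 0.3, 0.3]
width: 0.423
```

Emit:
arm_command(increments=[1,0.002,0,0,0,0,0,1,0.002,0,0,0,0,0,1,0,0,0,0,0,0])

```text
time_s: 12.68
ee_pos: [571.5, 99.4, 71.8]
tool_rot: [[0.591, 0.271, 0.76], [-0.167, 0.963, -0.213], [-0.789, -0.001, 0.614]]
force: [0.9, -0.5, -2.2]
width: 0.426
```

Emit:
arm_command(increments=[1,0.002,0,0,0,0,0,1,0.002,0,0,0,0,0,1,0,0,0,0,0,0])

```text
time_s: 13.05
ee_pos: [572.9, 99.0, 70.1]
tool_rot: [[0.591, 0.271, 0.76], [-0.167, 0.963, -0.213], [-0.789, -0.001, 0.614]]
force: [-3.8, 0.6, 4.0]
width: 0.428
```

Run:
```python
from h import *;from rig import manip
s=manip.sense();print(s["ee_pos"],s["tool_rot"].T@s["force"]);to(s,root+70*ax)
```

```text
[572.89  99.01  70.09] [-5.53 -0.46 -0.55]
shift mm [ 2.13 -1.38  1.45] share [ 0. -0.  0.] | turn deg [0.05 0.07 0.05] share [0. 0. 0.]
```

Contact: the axial force is about 6 N. I'll push on in about 1 mm steps.

Emit:
arm_command(increments=[1,0.002,0,0,0,0,0,1,0.002,0,0,0,0,0,1,0,0,0,0,0,0])

```text
time_s: 13.42
ee_pos: [574.4, 98.6, 68.1]
tool_rot: [[0.591, 0.271, 0.76], [-0.167, 0.963, -0.213], [-0.789, -0.001, 0.614]]
force: [-4.5, 0.2, 3.4]
width: 0.429
```

Emit:
arm_command(increments=[1,0.002,0,0,0,0,0,1,0.0015,0,0,0,0,0,1,0,0,0,0,0,0])

```text
time_s: 13.8
ee_pos: [575.6, 98.3, 66.4]
tool_rot: [[0.591, 0.271, 0.76], [-0.167, 0.963, -0.213], [-0.789, -0.001, 0.614]]
force: [-4.6, -0.3, 4.0]
width: 0.426
```

Emit:
arm_command(increments=[1,0.0015,0,0,0,0,0,1,0,0,0,0,0,0])

```text
time_s: 14.05
ee_pos: [576.1, 98.1, 65.8]
tool_rot: [[0.591, 0.271, 0.76], [-0.167, 0.963, -0.213], [-0.789, -0.001, 0.614]]
force: [-5.1, 1.6, 5.4]
width: 0.424
```

Emit:
arm_command(increments=[1,0.001,0,0,0,0,0,1,0,0,0,0,0,0])

```text
time_s: 14.3
ee_pos: [576.5, 98.1, 65.4]
tool_rot: [[0.591, 0.27, 0.76], [-0.167, 0.963, -0.213], [-0.789, -0.001, 0.614]]
force: [-7.0, 1.3, 6.9]
width: 0.424
```

Emit:
arm_command(increments=[1,0.001,0,0,0,0,0,1,0,0,0,0,0,0])

```text
time_s: 14.55
ee_pos: [576.7, 98.0, 64.9]
tool_rot: [[0.591, 0.27, 0.76], [-0.167, 0.963, -0.213], [-0.789, -0.001, 0.614]]
force: [-8.9, 1.1, 8.6]
width: 0.427
```

Run:
```python
from h import *;from rig import manip
s=manip.sense();print(s["ee_pos"],s["tool_rot"].T@s["force"])
```

```text
[576.73  97.97  64.92] [-12.25  -1.37  -1.67]
```

Emit:
arm_command(increments=[1,0.0009,0,0,0,0,0,1,0,0,0,0,0,0,1,0,0,0,0,0,0])

```text
time_s: 14.92
ee_pos: [577.0, 97.9, 64.6]
tool_rot: [[0.591, 0.27, 0.76], [-0.167, 0.963, -0.213], [-0.789, -0.001, 0.614]]
force: [-10.3, 2.2, 10.5]
width: 0.433
```

Run:
```python
from h import *;from rig import manip
s=manip.sense();print(s["ee_pos"],s["tool_rot"].T@s["force"])
```

```text
[577.01  97.88  64.62] [-14.72  -0.68  -1.84]
```

Emit:
arm_command(increments=[1,0,0,0,0,0,0,1,0,0,0,0,0,0,1,0,0,0,0,0,0,1,0,0,0,0,0,0])

```text
time_s: 15.42
ee_pos: [577.0, 97.9, 64.6]
tool_rot: [[0.591, 0.27, 0.76], [-0.167, 0.963, -0.213], [-0.789, -0.001, 0.614]]
force: [-8.9, 1.4, 9.7]
width: 0.424
```

Run:
```python
from h import *;from rig import manip
s=manip.sense();print(s["ee_pos"],s["tool_rot"].T@s["force"])
```

```text
[577.01  97.87  64.59] [-13.14  -1.08  -1.16]
```

The push held at about 14 N for 0.5 s. I'll ease the cushion load off, then open.

Emit:
arm_command(increments=[1,-0.002,0,0,0,0,0,1,-0.002,0,0,0,0,0,1,0,0,0,0,0,0])

```text
time_s: 15.8
ee_pos: [575.7, 98.2, 66.3]
tool_rot: [[0.591, 0.27, 0.76], [-0.167, 0.963, -0.213], [-0.789, -0.001, 0.614]]
force: [-2.5, 0.1, 2.0]
width: 0.427
```

Run:
```python
from h import *;from rig import manip
s=manip.sense();print(s["ee_pos"],s["tool_rot"].T@s["force"])
```

```text
[575.71  98.22  66.28] [-3.04 -0.56 -0.68]
```

Emit:
arm_command(increments=[1,-0.0006,0,0,0,0,0,0.5,0,0,0,0,0,0,0.3,0,0,0,0,0,0,0,0,0,0,0,0,0,0,0,0,0,0,0,0,0,0,0,0,0,0,0,0,0,0,0,0,0,0,0,0,0,0,0,0,0])

```text
time_s: 16.8
ee_pos: [575.5, 98.3, 66.6]
tool_rot: [[0.591, 0.271, 0.76], [-0.167, 0.963, -0.213], [-0.789, -0.001, 0.614]]
force: [-0.3, 0.4, 0.4]
width: 1.0
```

Emit:
arm_command(increments=[0,-0.02,0,0,0,0,0,0,-0.05,0,0,0,0,0,0,-0.06,0,0,0,0,0,0,-0.06,0,0,0,0,0,0,-0.03,0,0,0,0,0,0,0,0,0,0,0,0])

```text
time_s: 17.55
ee_pos: [497.3, 120.7, 172.4]
tool_rot: [[0.593, 0.27, 0.759], [-0.166, 0.963, -0.213], [-0.788, 0.0, 0.616]]
force: [-0.9, -0.8, -0.2]
width: 1.0
```

Run:
```python
from h import *;from rig import manip
s,c,P,X,ok=wrist(manip);print(s["ee_pos"],s["force"])
d=manip.camera("scene");e=manip.camera("side")
hsv=cv2.cvtColor(c["image"],cv2.COLOR_BGR2HSV)
b=ok&(hsv[...,0]>100)&(hsv[...,0]<125)&(hsv[...,1]>130)&(X[...,1]>30)&(X[...,0]<680)
p=(X[b]-root)@np.stack([-Rt[:,2],Rt[:,1],ax],1);zt=np.percentile(p[:,2],80);t=p[abs(p[:,2]-zt)<4]
q=t.mean(0);print("die top in peg frame",zt,cv2.minAreaRect(t[:,:2].astype(np.float32)),"normal",np.linalg.svd(t-q,full_matrices=False)[2][2])
A=cv2.resize(e["image"][110:210,200:306],(400,375),interpolation=2);B=cv2.resize(d["image"][190:310,240:368],(400,375),interpolation=2)
cv2.imwrite("pics/t3.png",np.hstack([A,B]))
```

```text
[497.28 120.75 172.42] [-0.87 -0.79 -0.24]
die top in peg frame 101.39844140430557 ((4.109841346740723, 1.1043357849121094), (36.888736724853516, 36.946224212646484), 54.80034637451172) normal [0.01 0.   1.  ]
```

View pics/t3.png

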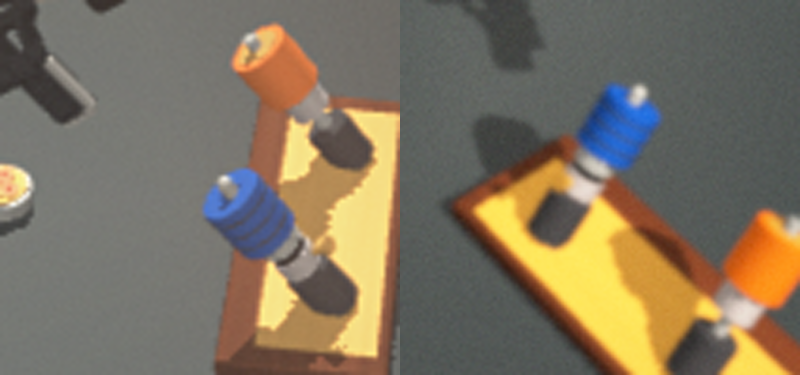

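```bash
python3 -c "
from rig import manip
print(manip.hand_in())"
```

```text
the job is handed in; nothing more can be done
None
```

The small blue die is on the empty slanted peg, resting on the red seat. I handed the job in at about 17.6 s of the 61 s allowed; it reports no verdict.

- **Choosing the die:** three blue cylinders looked alike. I took the smallest, which measured about 37 mm across against about 52 mm for the other two.
- **Threading:** the die went down the peg in line with it, with no noticeable contact force until it reached the seat.
- **Pressing:** the push stayed around 6–8 N over about 5.5 mm, then climbed. That fits the seat bottoming, but I inferred it from force and travel; the seat joint isn't reported.
- **Bedding:** I held about 13–15 N for 0.5 s. The highest reading was 14.7 N. I then eased off to about 3 N, backed off slightly more, opened the gripper and retracted about 130 mm.

**Last checks:**
- **Placement:** in both pictures the die sits squarely on the peg. Its top face is within about 1° of the peg's axis and its centre is about 82 mm up the peg, inside the required 75–107 mm.
- **Disagreement on centring:** against my first rack fit, the die's centre measured 4.1 mm off sideways. The closer wrist measurement had already put the peg itself about 1.9 mm off that fit. The real offset should be about 2 mm, which matches the loose bore hanging on the peg.
- **Not checked:** I did not re-measure the loupe, jar or movement at the end. The arm's path stayed clear of them and I saw no unexpected contact forces.

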